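Stack a choke core brick fashion and weight it

TASK

Stack the choke core on the white board, ready to set: lay the yellow-banded and the blue-banded ferrite bars flat, each inside the printed outline at the end of the board that carries its own colour. Then lay the red-banded bar flat on top, in line with them and centred over their joint so that it rests half on each, and last stand the amber jar upright on the middle of the red-banded bar as a weight. Leave the white jar, the black tape roll and the white reel where they are.

Things in the scene. Friction and masses are not known exactly. Their poses are not given: they have to be found in the camera images.
- board: white board fixed to the bench, 188 x 68 x 6 mm, top 6 mm above the bench, flat without rims. Origin: centre of its underside; x along its length towards the end with the yellow stripe, the other end (-x) has the blue stripe. Two printed outlines, each 76 x 52 mm, meet at a line across the middle; their centres lie at x = +38 mm (yellow end) and x = -38 mm (blue end), y = 0. It may point any way
- yellow_bar: ferrite bar, dark grey, 70 x 40 x 20 mm (its x, y, z), 0.18 to 0.33 kg, with a 22 mm wide band of yellow tape round its middle; loose, lying flat on the bench. Origin: centre of its underside; x along its length, z up. Both ends are alike. Grasp it across its 40 mm width
- blue_bar: ferrite bar, dark grey, 70 x 40 x 20 mm (its x, y, z), 0.18 to 0.33 kg, with a 22 mm wide band of blue tape round its middle; loose, lying flat on the bench. Origin: centre of its underside; x along its length, z up. Both ends are alike. Grasp it across its 40 mm width
- red_bar: ferrite bar, dark grey, 70 x 40 x 20 mm (its x, y, z), 0.18 to 0.33 kg, with a 22 mm wide band of red tape round its middle; loose, lying flat on the bench. Origin: centre of its underside; x along its length, z up. Both ends are alike. Grasp it across its 40 mm width
- amber_jar: round amber-brown jar with a black lid, 42 mm diameter (lid 40 mm), 59 mm high, 0.15 to 0.26 kg, standing upright, loose. Origin: centre of its underside; z up. The body is 45 mm high, the lid is fixed on it
- white_jar: bystander: round white jar with a black lid, 42 mm diameter, 66 mm high, loose. Origin: centre of its underside
- tape_roll: bystander: roll of black tape lying flat, 63 mm diameter, 19 mm high, loose. Origin: centre of its underside
- reel: bystander: small white reel lying flat, 43 mm diameter, 12 mm high, loose. Origin: centre of its underside
Not all that is in view belongs to the job. Leave any green look-alike of the blue_bar alone. Leave any pink or purple look-alike of the amber_jar alone.

How it is judged:
By the outcome, as a careful person would: the job done as asked, in the order asked, and still so for the second after the job is handed in, with the robot touching nothing.
It also fails if it takes over 96 s, if anything falls off the work surface, if the arm or the gripper's body presses on something with over 40 N, if the wrist force passes 120 N, or if a joint passes its speed limit or range.

ROBOT

A 6-joint arm with a two-finger parallel gripper is mounted at the origin on a cart in front of the work surface, level with it; the furniture and walls round the work are solid. World frame = base frame: x ahead of the robot, y to its left, z up, the work surface at z = 0. Lengths are in mm, angles in rad, forces in N, time in s.
With the tool pointing down it reaches from about 300 to 775 mm from the base axis. Payload 14.6 kg.
Tool frame: the origin (TCP) lies on the centre line of the jaws, within the pads' length; the fingertips stand 19 mm ahead of it and the grasp point (between the pads) is the TCP (bot.tip_reach is the distance from the TCP to the fingertips, in mm); z points along the fingers, y is the line along which they close (so a half turn about z gives the same grasp; the last joint's range is limited). The gripper opens to 85 mm and grips with 20 to 120 N. Pads are 22 mm wide; open, the fingers measure 114 mm over their backs; the gripper's body (76 mm by 85 mm) begins 54 mm behind the grasp point. The pads swing forward as they close: fully open they stand 13 mm farther back than shut.
Start: joints at [1.217, 0.3, 1.521, -0, 1.321, -0.067], TCP at [155.584, 527.526, 250.281] pointing down, gripper open.
Joint ranges: [-3.03, 3.03], [-0.79, 2.21], [0.23, 2.52], [-1.04, 4.18], [0, 3.07], [-2.55, 2.55]. Speed limits (rad/s): [2.22, 2.22, 2.57, 3.14, 3.14, 3.14].

INTERFACE

Orientations are given as a unit quaternion [w, x, y, z].
In Python, from rig import bot gives the robot as it stands. Calls block until the motion is done:
- bot.move_to(position, orientation): joint-space move of the TCP to a pose.
- bot.servo_line(position, attitude=None, speed=150, until_force=None): straight line of the TCP; attitude=None keeps the orientation; speed is the mean speed in mm/s. With until_force (N) it stops when the force on the tool has changed by that much, and returns True; else False.
- bot.move_joints(angles): joint-space move.
- bot.move_gripper(opening, grip_force=None): finger opening in mm; grip_force is the grip in N (None keeps the last); returns when the fingers have stopped.
- bot.dwell(seconds).
- bot.ik(position, orientation): joint angles nearest the present ones, or None.
- bot.read_state(): the state.
- bot.read_camera(name): name is "scene" or "top" or "wrist"; returns a dict with "image" (400x640x3 uint8, blue, green, red), "depth" (400x640 float32, mm along the optical axis (not along the pixel's ray), 0 where there is no reading), "fovy" (degrees; the focal length in pixels is half the picture's height over the tangent of half this angle, whatever the lens; pixels are square), "cx", "cy" (the principal point, pixels), "eye" and "attitude" of the camera in the world; the wrist camera has in their place "mount" (4x4, takes a point from camera to tool coordinates, whose origin is the TCP and whose axes are the flange's). Camera axes: x right, y down, z forward; pixel columns grow to the right and rows downward; lengths in mm; the calibration is good to about 2 mm. The wrist camera is an equidistant fisheye: a pixel r from the principal point sees the ray r / f radians off the axis. A picture is of the moment at which its call begins: read the wrist's pose just before it.
A pose or a line that the arm cannot do raises bot.MotionError and nothing moves.
- bot.finish_job(): hands the job in; it is judged then, once.
The state is a dict: "clock": time; "joint_positions": joint angles; "qvel": joint speeds; "effort": joint torques, N m; "ee_pos": TCP position; "tool_rot": TCP orientation; "ft_force": force on the tool from outside, world axes, zero at the start; "moment": the same for the moment, N m; "grip_width": finger opening in mm; "grip_force": force on a finger pad.
Only numpy, scipy, OpenCV 4.12 (cv2) and the standard library are available. Lean on these libraries where they do the work, as an engineer would, in place of code of your own. Each camera call takes 0.05 s, during which the arm holds its last target. There are 200 camera calls.

## Working session

There is one attempt and no reset: what is moved stays moved. The work goes in short steps, each a Python script; the robot and the scene stay as the last script left them, time stands still between calls to the robot, and variables do not carry over. Pictures are saved under pics/ and viewed, at most 14 in all, crops included, and the job is handed in when it is done.

```bash
mkdir -p pics; ls; python3 - <<'E'
from rig import bot
import cv2,numpy as np
for n in("scene","top"):
    c=bot.read_camera(n); cv2.imwrite(f"pics/{n}0.png",c["image"]); np.savez(f"{n}0.npz",**c)
    print(n,c["fovy"],c["cx"],c["cy"],c["eye"],c["attitude"])
print(bot.read_state()["clock"])
E
```

```text
pics
scene 47.62873711428905 324.0641803915362 192.14439204833675 [-95.04667714  63.29453742 935.12796819] [ 0.15050584 -0.44195121  0.83165094 -0.30063903]
top 49.66527453545857 324.4662792097435 199.8681097308745 [ 357.72657185 -367.47978714 1175.76094056] [-0.04412256  0.70996658 -0.70129236  0.04679414]
0.1
```

View pics/top0.png

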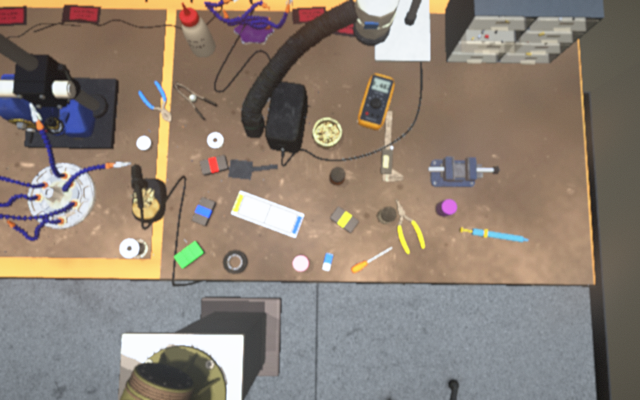

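View pics/scene0.png

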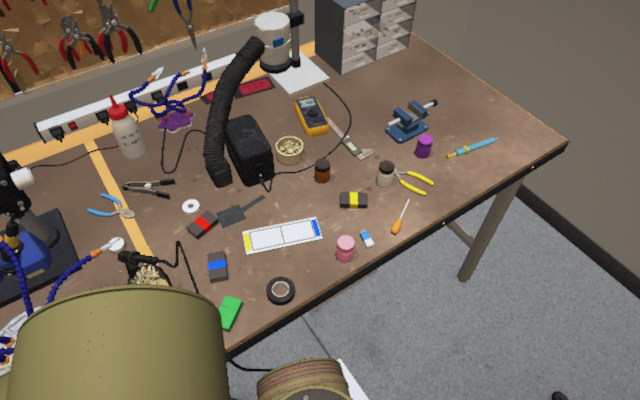

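The top view shows:
- yellow bar at (343,219), red bar at (214,165), board at (267,214)
- blue bar at (204,210), with its green look-alike at (188,255)
- amber jar at (337,176), with look-alikes pink at (301,263) and purple at (448,207)
- white jar at (388,214), reel at (215,140), tape roll at (235,261)

I'll confirm these in an enlarged crop and measure them.

```bash
cat >h.py <<'E'
import numpy as np,cv2
from scipy.spatial.transform import Rotation as R
def rot(q): return R.from_quat(np.roll(q,-1)).as_matrix()
def cloud(c):
    h,w=c["depth"].shape; f=h/2/np.tan(np.radians(float(c["fovy"]))/2)
    u,v=np.meshgrid(np.arange(w),np.arange(h)); d=c["depth"]
    P=np.stack([(u-c["cx"])/f*d,(v-c["cy"])/f*d,d],-1)
    return P@rot(c["attitude"]).T+c["eye"]
E
python3 - <<'E'
from h import *
c=dict(np.load("top0.npz")); P=cloud(c)
im=c["image"]; cv2.imwrite("pics/topcrop.png",cv2.resize(im[125:280,170:370],None,fx=3.8,fy=3.8,interpolation=cv2.INTER_CUBIC))
cs=dict(np.load("scene0.npz")); Ps=cloud(cs); cv2.imwrite("pics/scrop.png",cv2.resize(cs["image"][140:330,170:440],None,fx=2.9,fy=2.9,interpolation=cv2.INTER_CUBIC))
for n,(u,v) in dict(yel=(343,219),blue=(204,210),red=(214,165),amber=(337,175),white=(388,214),board=(267,214),bench=(300,240),roll=(227,261),reel=(215,137)).items(): print(n,P[v,u].round(1))
for n,(u,v) in dict(yel=(353,199),blue=(217,266),red=(202,224),amber=(322,164),white=(385,170),board=(283,235),bench=(300,265)).items(): print('s',n,Ps[v,u].round(1))
E
```

```text
yel [ 456.2 -421.3   19.2]
blue [476.  -47.4  18.2]
red [600.1 -68.   15.4]
amber [ 568.1 -402.9   60.9]
white [ 466.5 -535.    67.1]
board [ 468.3 -215.6    7.9]
bench [ 399.3 -306.1    1.9]
roll [ 340.9 -114.5   17.4]
reel [680.5 -65.6   9.3]
s yel [ 454.  -419.2   21.5]
s blue [471.3 -42.9  18.7]
s red [598.3 -64.2  19.2]
s amber [ 573.  -402.9   56.6]
s white [ 461.6 -525.5   60.9]
s board [ 469.6 -217.4    3.5]
s bench [ 375.2 -207.     3.5]
```

View pics/topcrop.png

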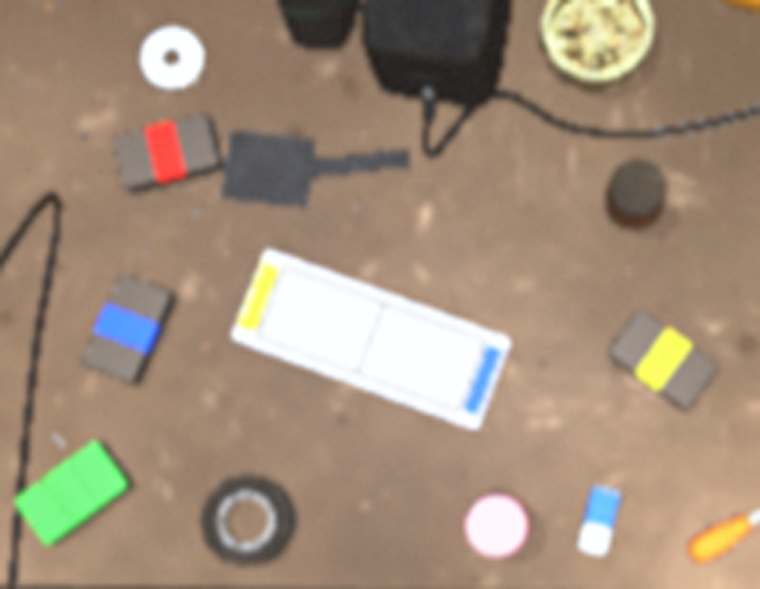

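View pics/scrop.png

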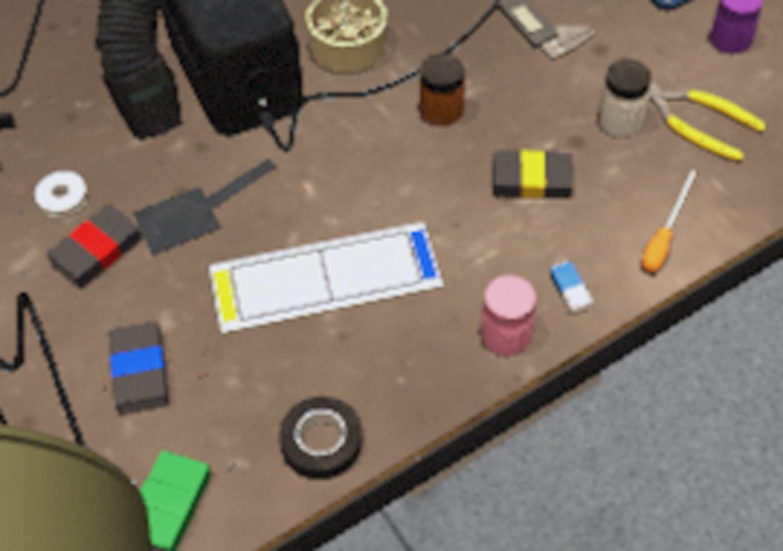

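Both crops confirm the choices: the real blue bar has a blue band on dark grey at crop (128,328), while the all-green block sits at (72,492). The amber jar is at (636,190) in the top crop and brown in the scene crop. The board's yellow end points to image left. Next I'll get coarse poses and check the path for obstacles.

```bash
cat >>h.py <<'E'
def px2plane(c,uv,z):
    h=c["image"].shape[0]; f=h/2/np.tan(np.radians(float(c["fovy"]))/2)
    uv=np.atleast_2d(uv).astype(float)
    d=np.c_[(uv[:,0]-c["cx"])/f,(uv[:,1]-c["cy"])/f,np.ones(len(uv))]@rot(c["attitude"]).T
    return c["eye"]+d*((z-c["eye"][2])/d[:,2])[:,None]
def wrist(bot):
    s=bot.read_state(); c=bot.read_camera("wrist"); c["tp"]=s["ee_pos"]; c["tq"]=s["tool_rot"]; return c
def wpx2plane(c,uv,z):
    h=c["image"].shape[0]; f=h/2/np.tan(np.radians(float(c["fovy"]))/2)
    uv=np.atleast_2d(uv).astype(float); a=uv-[float(c["cx"]),float(c["cy"])]; r=np.linalg.norm(a,axis=1)+1e-9; t=r/f
    d=np.c_[a/r[:,None]*np.sin(t)[:,None],np.cos(t)]
    M=c["mount"]; Q=rot(c["tq"]); d=d@M[:3,:3].T@Q.T; e=Q@M[:3,3]+c["tp"]
    return e+d*((z-e[2])/d[:,2])[:,None]
def band(im,col,roi=None):
    H=cv2.cvtColor(im,cv2.COLOR_BGR2HSV).astype(int); h,s,v=H[...,0],H[...,1],H[...,2]
    m={"yellow":(abs(h-30)<8),"blue":(abs(h-112)<12),"red":(h<6)|(h>174)}[col]&(s>130)&(v>90)
    m=m.astype(np.uint8)
    if roi: k=np.zeros_like(m); k[roi[1]:roi[3],roi[0]:roi[2]]=1; m*=k
    n,l,st,ce=cv2.connectedComponentsWithStats(m)
    if n<2: return None
    i=1+np.argmax(st[1:,4]); ct,_=cv2.findContours((l==i).astype(np.uint8),0,2)
    return ct[0][:,0,:],ce[i],st[i,4]
def down(yaw):  # tool z down, tool y along world angle yaw
    y=np.array([np.cos(yaw),np.sin(yaw),0]); z=np.array([0,0,-1.]); x=np.cross(y,z)
    return np.roll(R.from_matrix(np.c_[x,y,z]).as_quat(),1)
E
python3 - <<'E'
from h import *
from rig import bot
c=dict(np.load("top0.npz")); P=cloud(c)
for n,roi in dict(yellow=(325,200,365,240),blue=(185,190,225,230),red=(195,150,235,180)).items():
    ct,ce,a=band(c["image"],n,roi); W=px2plane(c,ct,20)[:,:2].astype(np.float32)
    print(n,a,px2plane(c,ce,20).round(1),cv2.minAreaRect(W))
cr=np.array([(266,249),(511,340),(478,430),(232,339)]); uv=[170,125]+(cr+.5)/3.8-.5
W=px2plane(c,uv,6); print(W.round(1),W.mean(0),cv2.minAreaRect(W[:,:2].astype(np.float32)))
r=np.hypot(P[...,0],P[...,1]); a=np.degrees(np.arctan2(P[...,1],P[...,0]))
for k in range(-60,70,10):
    out=[]
    for r0 in range(300,800,100):
        m=(c["depth"]>0)&(a>=k)&(a<k+10)&(r>=r0)&(r<r0+100); out.append(int(P[...,2][m].max()) if m.any() else None)
    print(k,out)
w=wrist(bot); print(w["mount"].round(3),w["fovy"],w["cx"],w["cy"])
# black flat thing heights
for X,Y in((270,170),(360,160)): u,v=int(170+X/3.8),int(125+Y/3.8); print(P[v,u])
print(bot.read_state()["tool_rot"])
for p,y in(((470,-215,250),-.4),): print(bot.ik(p,down(y)),down(y))
E
```

```text
yellow 121 [[ 456.3 -424.2   20. ]] ((456.2528991699219, -423.9659423828125), (20.35906410217285, 42.03251647949219), 53.62555694580078)
blue 123 [[473. -46.  20.]] ((473.14495849609375, -45.930938720703125), (42.509376525878906, 20.684782028198242), 68.24432373046875)
red 131 [[600.  -66.7  20. ]] ((600.3142700195312, -66.68233489990234), (45.36543273925781, 21.6461238861084), 15.125514030456543)
[[ 532.9 -138.7    6. ]
 [ 469.4 -316.1    6. ]
 [ 405.  -293.9    6. ]
 [ 467.6 -116.8    6. ]] [ 468.73538932 -216.39483238    6.        ] ((468.9549255371094, -216.29222106933594), (188.9986114501953, 68.86061096191406), 70.50574493408203)
-60 [-889, 9, 22, 64, 68]
-50 [5, 63, 17, 69, 73]
-40 [9, 10, 12, 63, 63]
-30 [26, 11, 12, 115, 122]
-20 [25, 11, 13, 118, 135]
-10 [27, 27, 23, 25, 23]
0 [24, 184, 138, 20, 23]
10 [60, 68, 132, 127, 403]
20 [60, 59, 120, 188, 298]
30 [6, 8, 184, 111, 143]
40 [2, 7, 186, 76, 6]
50 [-893, 6, 7, 7, None]
60 [-893, -891, -32, -897, None]
[[ 1.00000e-03 -9.55000e-01 -2.98000e-01  7.62630e+01]
 [ 1.00000e+00  1.00000e-03 -0.00000e+00 -8.20000e-02]
 [ 0.00000e+00 -2.98000e-01  9.55000e-01 -1.23665e+02]
 [ 0.00000e+00  0.00000e+00  0.00000e+00  1.00000e+00]] 65.70646984690485 316.7538648248014 196.76136135320272
[ 592.13317584 -140.00686576    4.62254258]
[ 597.86939473 -203.64002668    7.99611433]
[-7.53892469e-05  1.42904731e-01  9.89736364e-01 -4.01838082e-04]
[-4.99903495e-01  2.26273024e-01  1.61453828e+00 -4.44089210e-16
  1.30078135e+00 -9.99034951e-02] [0.         0.83349215 0.55253129 0.        ]
```

```bash
python3 - <<'E'
from h import *
from rig import bot
def look(n,p,yaw):
    bot.move_to(p,down(np.radians(yaw))); bot.dwell(.2); c=wrist(bot); cv2.imwrite(f"pics/w_{n}.png",c["image"]); np.savez(f"w_{n}.npz",**c); return c
c=look("board",(469,-216,230),-19.5); print(bot.read_state()["clock"])
c=look("yellow",(456,-424,160),-36.4); print(bot.read_state()["clock"])
ct,ce,a=band(c["image"],"yellow"); W=wpx2plane(c,ct,20)
print(a,ce,wpx2plane(c,ce,20),cv2.minAreaRect(W[:,:2].astype(np.float32)))
print(bot.read_state()["ee_pos"], bot.read_state()["ft_force"])
E
```

```text
3.2417
4.375
50 [394.76 327.4 ] [[ 432.38764653 -606.60943588   20.        ]] ((431.8760986328125, -606.8286743164062), (44.79335021972656, 4.073576927185059), 22.70550537109375)
[ 456.65204842 -423.12216429  160.79153863] [ 0.35417936  0.47389473 -0.31937283]
```

View pics/w_board.png

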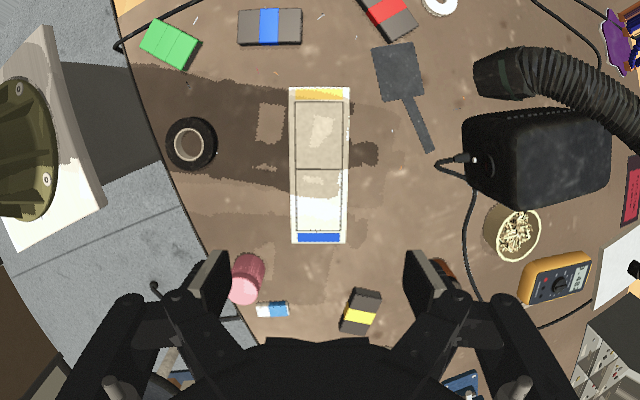

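View pics/w_yellow.png

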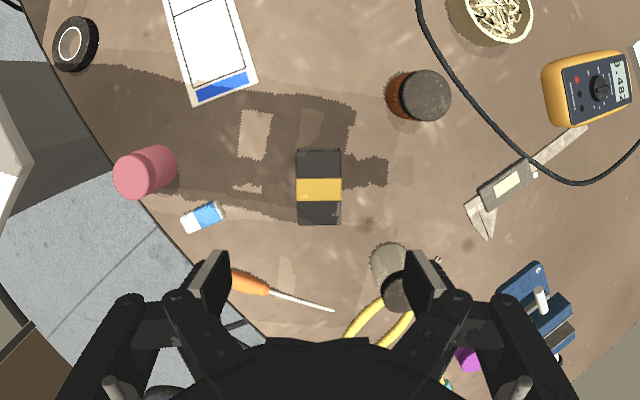

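The wrist views show the board upright, with corners near (290,87), (350,87), (347,243) and (291,243) and the yellow stripe at the top. The yellow bar spans (296–342, 149–226) with its band at (319,189). I'll enlarge the board and re-fit the band with a wider hue range for the shade.

```bash
sed -i 's/(abs(h-30)<8)/(abs(h-26)<12)/; s/(s>130)&(v>90)/(s>110)\&(v>60)/' h.py; python3 - <<'E'
from h import *
c=dict(np.load("w_yellow.npz")); ct,ce,a=band(c["image"],"yellow",(280,130,360,240)); W=wpx2plane(c,ct,20)
print(a,ce,wpx2plane(c,ce,20),cv2.minAreaRect(W[:,:2].astype(np.float32)))
ct=np.array([(297,149),(341,149.5),(342,225),(297,224)]); W=wpx2plane(c,ct,20); print(W,W.mean(0))
b=cv2.imread("pics/w_board.png")
a=cv2.resize(b[78:253,280:360],None,fx=6,fy=6,interpolation=cv2.INTER_CUBIC)
cv2.imwrite("pics/bcrop.png",np.hstack([a[:540],np.full((540,20,3),255,np.uint8)*0,np.vstack([a[-540:]])])[:, :])
y=cv2.resize(cv2.imread("pics/w_yellow.png")[140:235,285:355],None,fx=6,fy=6,interpolation=cv2.INTER_CUBIC); cv2.imwrite("pics/ycrop.png",y)
E
```

```text
1056 [318.49715909 189.0217803 ] [[ 458.38762947 -423.54696291   20.        ]] ((458.08563232421875, -423.9940185546875), (21.303884506225586, 40.46125411987305), 53.75052261352539)
[[ 464.64066737 -383.60754944   20.        ]
 [ 494.98849904 -406.36986971   20.        ]
 [ 455.53815782 -464.36605297   20.        ]
 [ 422.5831892  -438.90406689   20.        ]] [ 459.43762836 -423.31188475   20.        ]
```

View pics/bcrop.png

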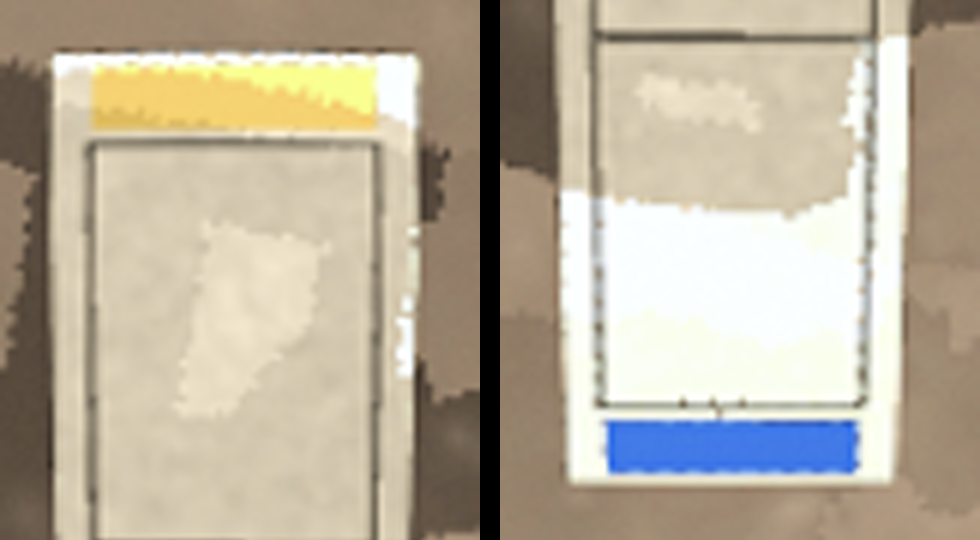

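View pics/ycrop.png

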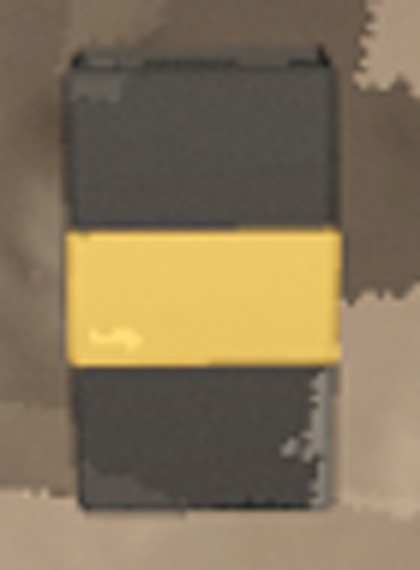

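```bash
python3 - <<'E'
from h import *
c=dict(np.load("w_board.npz"))
px=np.array([(91,143),(378,143),(96,546),(373,546),(99,915),(364,915),(53,54),(418,54),(70,994),(393,994)])
W=wpx2plane(c,[280,78]+(px+.5)/6-.5,6)[:,:2]
# which side is +y: image left = tool -y?; board x to yellow, y=+90deg from it
M=np.array([(76,26),(76,-26),(0,26),(0,-26),(-76,26),(-76,-26),(94,34),(94,-34),(-94,34),(-94,-34)],float)
for S in(M,):
    mw,mm=W.mean(0),S.mean(0); U,s,V=np.linalg.svd((S-mm).T@(W-mw)); D=np.diag([1,np.sign(np.linalg.det(U@V))]); Q=(U@D@V).T
    t=mw-Q@mm; print(t,np.degrees(np.arctan2(Q[1,0],Q[0,0]))); print((W-(S@Q.T+t)).round(1).tolist())
print(c["tp"],c["tq"])
E
```

```text
[ 471.29228586 -215.22644598] 70.44983569309981
[[-0.3, 0.9], [0.7, 0.8], [-0.3, 0.2], [0.7, 0.0], [-1.2, -0.0], [0.7, -0.6], [0.3, -0.6], [-0.4, -0.0], [0.2, -0.6], [-0.6, -0.2]]
[ 469.14032372 -215.68534245  229.98849369] [-1.50570610e-05  8.16459155e-01  5.77403194e-01 -2.08919038e-06]
```

Board fit residuals are under 1.3 mm: (471.3,−215.2) at 70.45°. The yellow bar is at (458.2,−423.8) at 53.75°. Picking and placing it now, then looking at the blue bar.

```bash
cat >>h.py <<'E'
BT=np.array([471.3,-215.2]); BA=np.radians(70.45)
def bpt(x,y=0): return BT+[x*np.cos(BA)-y*np.sin(BA), x*np.sin(BA)+y*np.cos(BA)]
def pick(bot,p,yaw,z=23,op=62,f=60):
    bot.move_gripper(op); q=down(yaw)
    bot.move_to((*p,z+70),q); bot.servo_line((*p,z),speed=90)
    bot.move_gripper(0,f); s=bot.read_state(); print("grip",s["grip_width"],s["grip_force"],s["ee_pos"])
    bot.servo_line((*p,140),speed=200)
def place(bot,p,yaw,z,op=60,up=100):
    q=down(yaw); bot.move_to((*p,max(140,z+50)),q); bot.servo_line((*p,z+12),speed=180); bot.dwell(.2)
    hit=bot.servo_line((*p,z-2),speed=15,until_force=5)
    print("hit",hit,bot.read_state()["ee_pos"]); bot.dwell(.1)
    bot.move_gripper(op); bot.servo_line((*p,z+up),speed=200); print("t",bot.read_state()["clock"])
def look(bot,n,p,yaw):
    bot.move_to(p,down(yaw)); bot.dwell(.2); c=wrist(bot); cv2.imwrite(f"pics/w_{n}.png",c["image"]); np.savez(f"w_{n}.npz",**c); return c
def bandpose(c,col,z,roi=None):
    ct,ce,a=band(c["image"],col,roi); W=wpx2plane(c,ct,z)[:,:2]
    return a,ce,wpx2plane(c,ce,z)[0],cv2.minAreaRect(W.astype(np.float32))
E
python3 - <<'E'
from h import *
from rig import bot
r=np.radians
pick(bot,(458.2,-423.8),r(-36.25))
place(bot,bpt(38),BA-np.pi/2,29)
c=look(bot,"blue",(474,-45.5,160),r(68.2)); print(bandpose(c,"blue",20,(250,130,400,260)),bot.read_state()["clock"])
E
```

```text
grip 38.68798683281596 61.96195721626282 [ 458.51326775 -424.12224345   23.93887096]
hit True [ 483.94018005 -179.36088428   29.9209656 ]
t 10.775
(np.int32(1020), array([319.41176471, 190.58921569]), array([474.86659908, -43.79351511,  20.        ]), ((474.9815979003906, -43.888343811035156), (40.216983795166016, 20.59316635131836), 69.53807067871094)) 12.1917
```

View pics/w_blue.png

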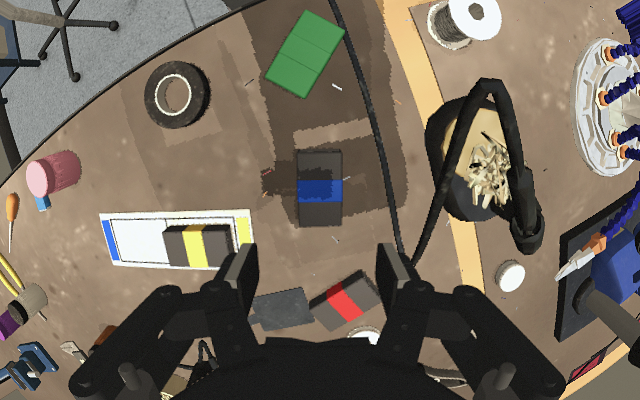

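The blue bar is centred at (319,190) px, clear of the cable at (390,200), and the green look-alike is at (305,55). The yellow bar sits on the yellow half.

```bash
python3 - <<'E'
from h import *
from rig import bot
r=np.radians
pick(bot,(475,-43.9),r(69.2))
place(bot,bpt(-38),BA-np.pi/2,29)
c=look(bot,"b2",(*BT,200),BA-np.pi/2); print(bot.read_state()["clock"])
for n,roi in (("yellow",(280,100,360,165)),("blue",(280,165,360,220))):
    a=bandpose(c,n,26,roi); print(n,a,np.array([[np.cos(BA),np.sin(BA)],[-np.sin(BA),np.cos(BA)]])@(a[2][:2]-BT))
cv2.imwrite("pics/b2crop.png",cv2.resize(c["image"][60:270,270:370],None,fx=2.8*2,fy=2.8,interpolation=cv2.INTER_CUBIC))
c=look(bot,"red",(602,-66,160),r(15.1)); print(bandpose(c,"red",20,(250,130,400,260)),bot.read_state()["clock"])
E
```

```text
grip 38.62832626896144 61.14382266998291 [475.37815093 -43.89691878  23.84075296]
hit True [ 458.52169496 -250.93332352   29.85816065]
t 18.5667
19.2333
yellow (np.int32(916), array([317.63427948, 142.43995633]), array([ 483.70546947, -179.4278603 ,   26.        ]), ((483.5855712890625, -179.41534423828125), (20.447237014770508, 39.58212661743164), 70.50269317626953)) [37.86110388  0.28011551]
blue (np.int32(460), array([317.58478261, 213.45434783]), array([ 459.50843043, -247.64136144,   26.        ]), ((459.9569396972656, -247.34832763671875), (13.062342643737793, 38.83509063720703), 70.51243591308594)) [-34.51691663   0.25595216]
(np.int32(1056), array([318.80018939, 187.91098485]), array([602.81782382, -65.20312223,  20.        ]), ((602.9479370117188, -64.94005584716797), (41.02416229248047, 21.215824127197266), 15.180627822875977)) 20.3083
```

View pics/b2crop.png

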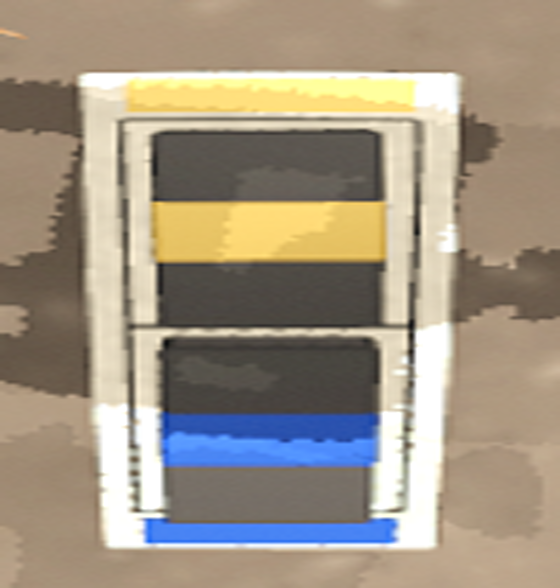

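View pics/w_red.png

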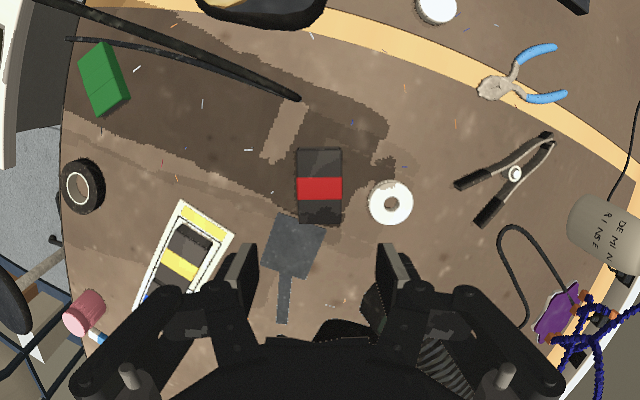

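The board view shows both bars inside their own outlines. The blue band ROI was clipped, so I'll redo that. The red bar is at (319,187) px and the reel is close by at (390,203), so I'll check finger clearance.

```bash
python3 - <<'E'
from h import *
Rb=np.array([[np.cos(BA),np.sin(BA)],[-np.sin(BA),np.cos(BA)]])
c=dict(np.load("w_b2.npz")); a=bandpose(c,"blue",26,(280,165,360,238)); print(a,Rb@(a[2][:2]-BT))
c=dict(np.load("w_red.npz")); p=wpx2plane(c,[(390,203),(368,203),(413,203)],12)[:,:2]
y=np.radians(15.15); T=np.array([[-np.sin(y),np.cos(y)],[np.cos(y),np.sin(y)]]); print("reel in bar frame x,y",(p-[602.9,-65.1])@T.T)
c=dict(np.load("w_b2.npz"))
px=np.array([(270+X/5.6,60+Y/2.8) for X,Y in((165,338),(377,338),(167,521),(370,521),(157,131),(381,131),(385,325),(160,325))])-.3
print(((wpx2plane(c,px,26)[:,:2]-BT)@Rb.T).round(1))
E
```

```text
(np.int32(721), array([317.51178918, 216.89042996]), array([ 458.18585872, -251.15596143,   26.        ]), ((458.5906982421875, -251.0009002685547), (20.860525131225586, 38.973995208740234), 70.51243591308594)) [-38.27147063   0.32618911]
reel in bar frame x,y [[-17.16456261  67.25262553]
 [-17.04284509  45.99104786]
 [-17.31932747  90.28624098]]
[[  0.2  18.5]
 [  0.2 -18.9]
 [-71.3  19.4]
 [-71.3 -19.1]
 [ 72.5  19.1]
 [ 72.6 -18.7]
 [  5.  -20.2]
 [  4.9  19.3]]
```

```bash
python3 - <<'E'
from h import *
from rig import bot
y=np.radians(15.15); tx=np.array([-np.sin(y),np.cos(y)])
pick(bot,np.array([602.9,-65.1])+6*tx,y,op=52)
place(bot,bpt(6),BA-np.pi/2,49,op=54,up=90)
c=look(bot,"r2",(*BT,220),BA-np.pi/2)
Rb=np.array([[np.cos(BA),np.sin(BA)],[-np.sin(BA),np.cos(BA)]])
a=bandpose(c,"red",46,(280,120,360,240)); print(a,Rb@(a[2][:2]-BT))
cv2.imwrite("pics/r2crop.png",cv2.resize(c["image"][60:270,270:370],None,fx=2.8*2,fy=2.8,interpolation=cv2.INTER_CUBIC))
c=look(bot,"amber",(571,-403,170),np.radians(-35)); print(bot.read_state()["clock"])
cv2.imwrite("pics/acrop.png",cv2.resize(c["image"][80:300,190:450],None,fx=2.7,fy=2.7,interpolation=cv2.INTER_CUBIC))
E
```

```text
grip 38.4503324007073 61.89507007598877 [601.85912475 -59.36931048  24.02617598]
hit True [ 473.2724863  -209.52183155   50.01773078]
t 26.1667
(np.int32(855), array([317.43040936, 181.14853801]), array([ 470.74187359, -215.05750217,   46.        ]), ((470.9878234863281, -215.60519409179688), (21.44305992126465, 39.513824462890625), 70.54572296142578)) [-0.05248267  0.57363428]
27.9583
```

View pics/r2crop.png

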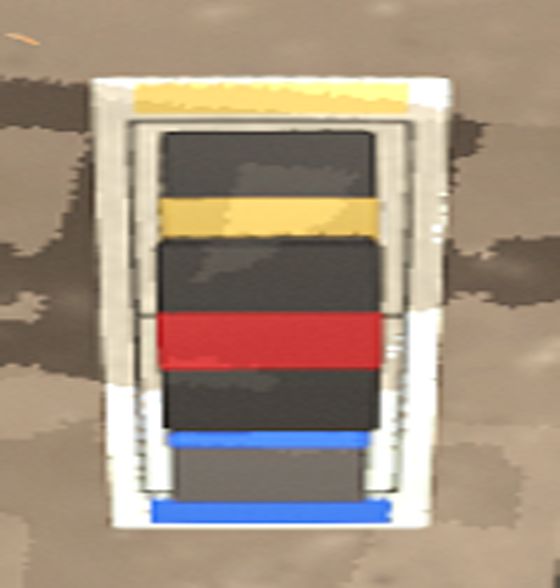

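View pics/acrop.png

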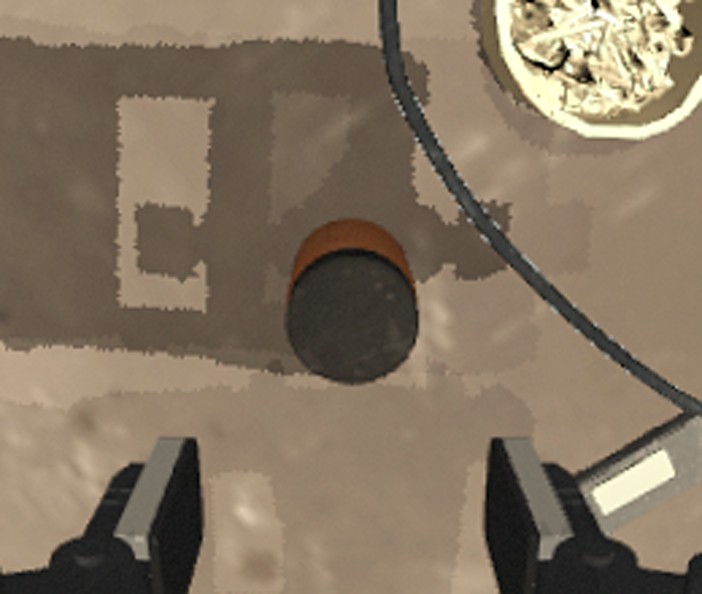

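The red bar sits centred at (−0.1, 0.6) mm on the board, and the amber jar's lid centre is at px (320.6,197.4). Picking the jar next.

```bash
python3 - <<'E'
from h import *
from rig import bot
c=dict(np.load("w_amber.npz")); p=wpx2plane(c,(320.6,197.4),59)[0]
e=wpx2plane(c,[(190+286/2.7,197.4),(190+419/2.7,197.4)],59); print(p,np.linalg.norm(e[0]-e[1]))
assert np.hypot(p[0]-572,p[1]+403)<8
pick(bot,p[:2],np.radians(-35),z=28,op=56,f=50)
place(bot,bpt(0,.4),BA-np.pi/2,75,op=58,up=70)
c=look(bot,"fin",(*BT,230),BA-np.pi/2)
cv2.imwrite("pics/fcrop.png",cv2.resize(c["image"][60:270,230:410],None,fx=2.8,fy=2.8))
bot.move_to((400,-60,300),down(BA-np.pi/2)); bot.dwell(.3)
c=bot.read_camera("scene"); cv2.imwrite("pics/fscene.png",c["image"]); print(bot.read_state()["clock"])
E
```

```text
[ 574.79891317 -402.48921233   59.        ] 39.41771735159034
grip 41.09756203586181 50.60144662857056 [ 575.14991654 -402.75748062   29.04457419]
hit True [ 470.8627822  -215.0252543    74.98443561]
t 33.65
35.45
```

View pics/fcrop.png

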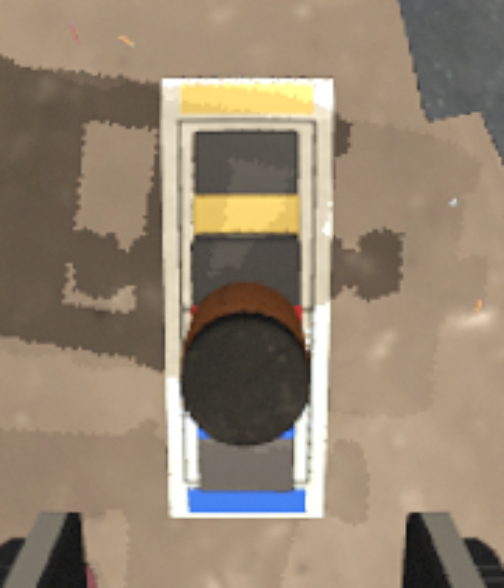

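View pics/fscene.png

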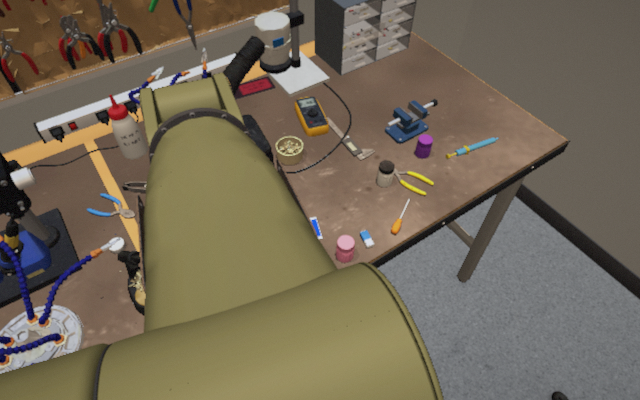

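The jar stands upright on the red bar, with its lid at crop (246,380), and the arm is clear of the stack. One numeric check, then I'll hand in.

```bash
python3 - <<'E'
from h import *
from rig import bot
c=dict(np.load("w_fin.npz")); p=wpx2plane(c,(230+246/2.8,60+380/2.8),105)[0]; d=p[:2]-BT
b=(np.array([[np.cos(BA),np.sin(BA)],[-np.sin(BA),np.cos(BA)]])@d); print(b)
if np.hypot(*b)<5: print(bot.finish_job())
E
```

```text
[-0.15676897  0.06314414]
the job is handed in; nothing more can be done
None
```

The stack is built in the order you asked and handed in at about 35 s: the yellow and blue bars lie in their own outlines, the red bar is centred over their joint (within about 1 mm), and the amber jar is upright on its middle; I saw no sign that the white jar, tape roll or reel were disturbed, but did not measure them again after the last move.

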